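# Lock the sprung bayonet lid of a worktop water filter by its ball knob

## Robot

A 6-joint arm with a two-finger parallel gripper is mounted at the origin on the work surface. World frame = base frame: x ahead of the robot, y to its left, z up, the work surface at z = 0. Lengths are in m, angles in rad, forces in N, time in s.
With the tool pointing down it reaches from about 0.25 to 0.85 m from the base axis. Payload 12.5 kg.
Tool frame: the origin (TCP) lies midway between the tips of the shut fingers; the grasp point (between the pads) lies grasp_offset behind it (grasp_offset is the distance from the TCP to the grasp point, in m); z points along the fingers, y is the line along which they close (so a half turn about z gives the same grasp; the last joint's range is limited). The gripper opens to 93 mm and grips with 3 to 60 N. Pads are 15 mm wide; open, the fingers measure 128 mm over their backs; the gripper's body (75 mm by 188 mm) begins 65 mm behind the grasp point.
Start: joints at [-1.197, 0.351, 1.652, -0, 1.139, -0.085], TCP at [0.244, -0.493, 0.219] pointing down, gripper open.
Joint ranges: [-2.75, 2.75], [-0.79, 2.1], [0.01, 2.65], [-1.57, 4.71], [0.07, 3.14], [-2.87, 2.87]. Speed limits (rad/s): [2.22, 2.22, 2.79, 3.14, 3.14, 3.14].

## Interface

Orientations are given as [roll, pitch, yaw] about the fixed x, y, z axes, in that order (R = Rz(yaw) Ry(pitch) Rx(roll)).
In Python, from plant import * gives the robot as it stands.
- The arm moves only by the tool servo_tool, never from a script. Its argument "increments" is a list of rows, each a list of 3 entries, a list of its own where there are three numbers: the shift along the tool's x, y, z in units of 30 mm (1.0 is 30 mm), then the turn about the tool's z in units of 5 degrees (1.0 is 5 degrees), then the gripper command: -1 is shut, 1 is fully open, values between are in proportion. A call has 1 to 12 rows; each row shifts and turns the commanded pose from where the row before left it, along the tool's axes as they then stand; what a row does not reach is not made up. A row lasts 1/10 s, in which the tool goes at most 50 mm and 8.59 degrees, less where a joint would pass 70% of its speed; a pose out of reach is approached as far as the arm can. A call is refused whole if a number of a shift passes 1 or a number of a turn 1, either way. A call with a gripper value outside its range is refused whole. The fingers move at their own pace and stop on an object; "newtons" is the grip in N (left out, the last holds). Time passes only in rows, so rows that do not move let the fingers close. It gives the time, the measured TCP pose, the force, the opening and the grip force at its end, in the units of the state.
- get_state(): the state, without advancing time (a new reading comes with each control period).
- camera(name): name is "side" or "top" or "wrist"; returns (picture, depth): 480x640x3 uint8, blue, green, red; 480x640 float32, m along the optical axis (not along the pixel's ray), 0 where there is no reading.
- camera_model(name): a dict with "K" (3x3 intrinsics, pixels), "cam_to_world" (4x4, takes a point from camera to world coordinates); the wrist camera has in their place "tool_from_camera" (4x4, takes a point from camera to tool coordinates, whose origin is the TCP and whose axes are the flange's). Camera axes: x right, y up, looking along -z (the intrinsics and any distortion apply to the point x, -y, -z); pixel columns grow to the right and rows downward; lengths in m; the calibration is good to about 2 mm. A picture is of the moment at which its call begins: read the wrist's pose just before it. camera_model takes no time and is no camera call.
- sign_off(): hands the job in; it is judged then, once.
The state is a dict: "time": time; "joint_pos": joint angles; "qvel": joint speeds; "joint_efforts": joint torques, N m; "tcp_pos": TCP position; "orientation": TCP orientation; "force": force on the tool from outside, world axes, zero at the start; "moment": the same for the moment, N m; "finger_gap": finger opening in m; "grip_force": force on a finger pad.
Only numpy, scipy, OpenCV 4.12 (cv2) and the standard library are available. Lean on these libraries where they do the work, as an engineer would, in place of code of your own. Each camera call takes 0.05 s, during which the arm holds its last target. There are 200 camera calls.

## Task

Close the blue water-filter housing: pick up its white lid by the smooth red ball knob, set it on so that the two brass lugs drop through the gaps in the collar, press it down against the spring and turn it clockwise (seen from above) until it stops, then let go so that it springs up locked, level and with its red lines at the red marks on the collar. Press and turn only gently, never ramming the lid into the housing, and leave everything else on the worktop where it is.

Things in the scene. Friction and masses are not known exactly. Their poses are not given: they have to be found in the camera images.
- lid: White round lid, loose, flat on the worktop at first, 0.2 to 0.4 kg. Disc 96 mm across, 10 mm thick; two brass lugs at its own +x and -x, 16 mm wide, 6 mm thick (flush with the underside), reaching to 56 mm from the axis; a red line on top points to each. Half-turn symmetric. A 14 mm steel stem with a red ball rises from the middle. Origin: centre of the disc's underside, z up.
- ball (a point): Centre of the lid's polished, slippery red ball knob, 40 mm across (friction with fingers about 0.5), 42 mm above the lid's underside; 12 mm of bare stem below it. Gripped level with its centre, centred between the fingers, at about 40 N it carries pressing and turning; a weak, high or off-centre grip slips.
- housing: Blue round filter housing, bolted down, 134 mm across, foot 150 mm across, half-turn symmetric. Origin: centre of its foot on the worktop, z up. In its mouth stands a steel sleeve (bore 116 mm) with a brass bayonet collar, centred, but packed at an unmeasured height (up to 6 mm higher or lower than stated here) and angle (up to 6 degrees off either way): this must be felt or seen. All heights given are nominal.
- mouth (a point): Centre of the collar's mouth at its nominal rim height, 100 mm above the worktop. Collar: inner radius 51 mm, 8 mm thick. Two gaps for the lugs at the housing's +x and -x, 25 mm wide (4 mm play each side of a lug). Clockwise from a gap a lip hangs 4 mm below the collar to 42 degrees, then a pocket, then a solid stop for the lug at 60 degrees, where red marks lie. Anticlockwise is blocked.
- follower (a joint): Travel (m) of the white sprung disc (60 mm across) under the lid; 0 = up, top 10 mm below the rim; grows as pushed down. Spring 6.5 N plus 0.5 N per mm, damped; hard rubber stop at 10.5 mm (12 N), past 11.5 mm (over 20 N) it is overloaded. Lid dropped in the gaps: 0 mm. To turn under the lip: over 8 mm. Past 51 degrees the lug is in the pocket; let go, the lid rises till its lugs bear under the collar: 4 mm.
- cartridge: Bystander: spare white filter cartridge standing upright, 56 mm across, 120 mm tall. Origin at centre of underside.
- mug: Bystander: blue mug, 80 mm across, 90 mm tall. Origin at centre of underside.
- soap: Bystander: blue soap bottle, 60 mm across, 170 mm tall. Origin at centre of underside.
- bowl: Bystander: white bowl, 120 mm across, 50 mm tall. Origin at centre of underside.
- jar: Bystander: amber jar with a steel cap, 70 mm across, 100 mm tall. Origin at centre of underside.
- wrench: Bystander: steel wrench lying flat.
- screwdriver: Bystander: screwdriver lying flat.
- fittings_tray: Bystander: empty grey tray 70 x 110 mm, 20 mm tall. Origin at centre of underside.
Things that resemble listed ones, but are neither listed nor needed, are in the scene too. What is shaped like the lid but brown, purple or turquoise is not meant.

How it is judged:
At the end, for the whole second after the job is handed in: The lid is locked: lugs past the lip (44 to 73 degrees clockwise from the housing's x line; the collar may be 6 off) and risen into the pockets, holding the sprung disc down by 2 to 6 mm; underside 78 to 94 mm above the housing's foot, centred within 6 mm, level within 0.06 rad, at rest (angle between the x axis of lid and the x axis of housing, either way round between 0.77 and 1.27 rad and value of joint follower between 0.002 and 0.006 m and z of lid in the frame of housing between 0.078 and 0.094 m and horizontal distance between lid and housing below 0.006 m and angle between lid's own z axis and vertical below 0.06 rad and linear speed of lid below 0.02 m/s and angular speed of lid below 0.2 rad/s); the robot touches nothing.
It fails at once if the lid is rammed into the housing: contact force over 60 N, or the sprung disc driven more than 11.5 mm down, hard into its rubber stop (contact force between lid and collar above 60 N or value of joint follower above 0.0115 m).
It fails at once if a bystander is shifted by more than 30 mm (distance of any of cartridge, mug, soap, bowl, jar, wrench, screwdriver, fittings_tray from where it was at the start of the episode above 0.03 m).
It also fails if it takes over 70 s, if anything falls off the work surface, if the arm or the gripper's body presses on something with over 40 N, if the wrist force passes 120 N, or if a joint passes its speed limit or range.

## Working session

There is one attempt and no reset: what is moved stays moved. The work goes in short steps, Python scripts to look and compute and a tool call to move; the robot and the scene stay as the last step left them, time stands still between calls to the robot, and variables do not carry over. Pictures are saved under pics/ and viewed, at most 10 in all, crops included, and the job is handed in when it is done.

Besides the shell and the picture viewer there is one more tool, called after "Request:" by a JSON object that holds its "method" and its "body", one argument or row to a line. servo_tool: Moves the arm, as the interface text tells. Its arguments: {"type":"object","properties":{"increments":{"type":"array"},"newtons":{"type":"number"}},"required":["increments"]}

```bash
mkdir -p pics; cat > h.py <<'E'
from plant import *
import numpy as np, cv2
from scipy.spatial.transform import Rotation as R
def toworld(name,d,u,v,T=None):
    m=camera_model(name);K=np.array(m["K"])
    z=d[int(v),int(u)]
    p=np.array([(u-K[0,2])/K[0,0]*z,-(v-K[1,2])/K[1,1]*z,-z,1])
    if T is None: T=np.array(m["cam_to_world"])
    return (T@p)[:3]
def wristT():
    s=get_state();T=np.eye(4);T[:3,:3]=R.from_euler('xyz',s["orientation"]).as_matrix();T[:3,3]=s["tcp_pos"]
    return T@np.array(camera_model("wrist")["tool_from_camera"])
E
python3 - <<'E'
from h import *
s=get_state();print(s)
for n in("top","side","wrist"):print(n,camera_model(n))
for n in("top","side"):
    p,d=camera(n);cv2.imwrite(f"pics/{n}0.png",p);np.save(f"{n}0.npy",d)
import plant;print([x for x in dir(plant) if 'off' in x], globals().get('grasp_offset'))
E
```

```text
{'time': 0.0, 'joint_pos': array([-1.19660444e+00,  3.51265583e-01,  1.65242022e+00, -2.59196582e-06,
        1.13910294e+00, -8.46153122e-02]), 'qvel': array([-0.00038827, -0.0018303 , -0.00070387,  0.0007239 , -0.00124955,
        0.0003921 ]), 'joint_efforts': array([ 4.17377441e-04, -4.97326612e+01, -2.85254055e+01,  6.99564046e-02,
        2.57094903e-02, -1.05504321e-04]), 'tcp_pos': array([ 0.24347147, -0.49278966,  0.21808683]), 'orientation': array([-3.14040065e+00, -9.87418736e-05,  4.58808230e-01]), 'force': array([0.00819421, 0.13401109, 0.50876541]), 'moment': array([ 0.02871922, -0.01651633,  0.01519948]), 'grip_force': 0.0, 'finger_gap': 0.09300490175575371}
top {'K': array([[586.62571535,   0.        , 314.43049964],
       [  0.        , 586.62571535, 246.10324597],
       [  0.        ,   0.        ,   1.        ]]), 'cam_to_world': array([[ 0.01694465,  0.9945147 , -0.10321525,  0.39582967],
       [-0.99982128,  0.01771915,  0.00659146,  0.01791773],
       [ 0.00838419,  0.10308512,  0.9946372 ,  1.35174484],
       [ 0.        ,  0.        ,  0.        ,  1.    
[... 301 characters left out ...]
.83670565],
       [-0.00725588,  0.62904275,  0.77733684,  1.12107043],
       [ 0.        ,  0.        ,  0.        ,  1.        ]])}
wrist {'K': array([[392.31924498,   0.        , 314.07863231],
       [  0.        , 392.31924498, 233.39217506],
       [  0.        ,   0.        ,   1.        ]]), 'tool_from_camera': array([[ 1.72357723e-03,  9.62730081e-01,  2.70458538e-01,
         7.52365838e-02],
       [ 9.99998409e-01, -1.53484035e-03, -9.09335369e-04,
         2.98274680e-04],
       [-4.60333836e-04,  2.70459675e-01, -9.62731194e-01,
        -1.65233264e-01],
       [ 0.00000000e+00,  0.00000000e+00,  0.00000000e+00,
         1.00000000e+00]])}
['grasp_offset', 'sign_off'] 0.0188
```

View pics/top0.png

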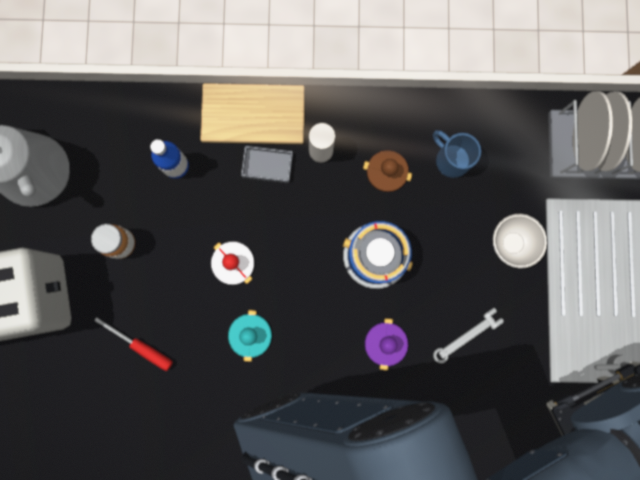

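View pics/side0.png

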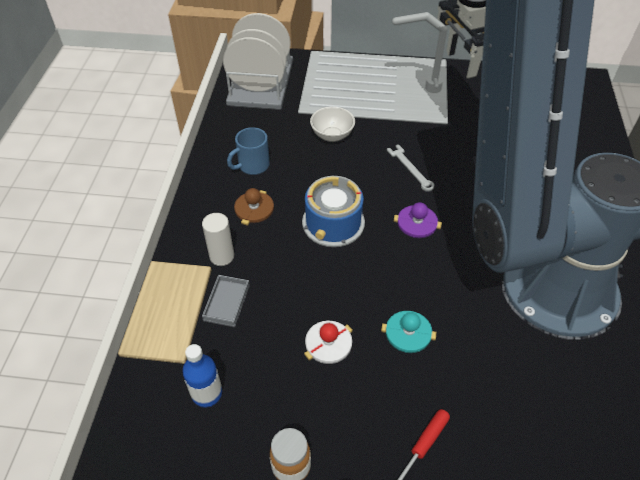

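Lid candidates in the top view are white with red ball (232,262), turquoise (250,336), purple (386,344) and brown (388,170). I choose the white one. The housing is at (378,253), blue with a white rim. A close crop of both comes next.

```bash
python3 - <<'E'
import cv2,numpy as np
from h import *
p=cv2.imread("pics/top0.png");d=np.load("top0.npy")
a=cv2.resize(p[222:302,192:272],(400,400),interpolation=cv2.INTER_CUBIC)
b=cv2.resize(p[212:292,338:418],(400,400),interpolation=cv2.INTER_CUBIC)
cv2.imwrite("pics/c1.png",np.hstack([a,b]))
for n,(u,v) in dict(ball=(231,261),topline1=(219,248),line2=(246,277),disc=(380,253),rim=(380,224)).items(): print(n,toworld("top",d,u,v))
E
```

```text
ball [0.49375569 0.19309955 0.05759436]
topline1 [0.52715229 0.22858774 0.00623892]
line2 [0.46129278 0.16410147 0.01050665]
disc [ 0.51466674 -0.13289611  0.08610426]
rim [ 0.5765711  -0.13125529  0.0970156 ]
```

View pics/c1.png

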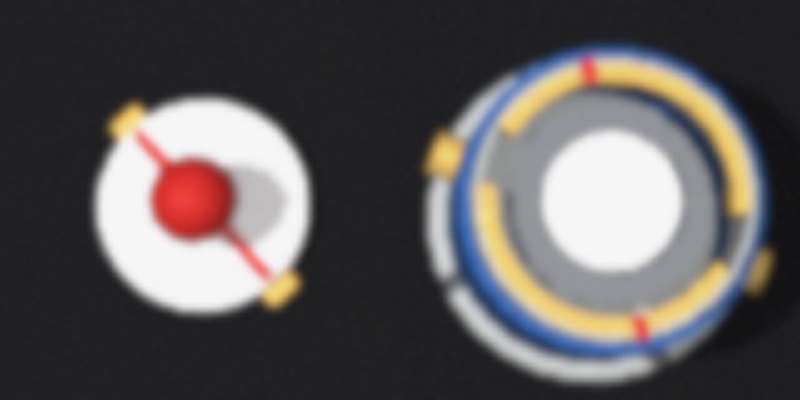

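Request:
{"method": "servo_tool", "body": {
  "increments": [
    [[0.95, -0.48, 0], 0, 1],
    [[0.95, -0.48, 0], 0, 1],
    [[0.95, -0.48, 0], 0, 1],
    [[0.95, -0.48, 0], 0, 1],
    [[0.95, -0.48, 0], 0, 1],
    [[0.95, -0.48, 0], 0, 1],
    [[0.95, -0.48, 0], 0, 1],
    [[0.95, -0.48, 0], 0, 1],
    [[0.95, -0.48, 0], 0, 1],
    [[0.95, -0.48, 0], 0, 1],
    [[0.95, -0.48, 0], 0, 1],
    [[0.95, -0.48, 0], 0, 1]
  ]
}}

```text
time: 1.3
tcp_pos: [0.4742, -0.1855, 0.2185]
orientation: [-3.141, 0.0, 0.459]
force: [1.1, -0.4, 0.5]
finger_gap: 0.0932
grip_force: 0.0
```

Request:
{"method": "servo_tool", "body": {
  "increments": [
    [[0.95, -0.48, 0], 0, 1],
    [[0.95, -0.48, 0], 0, 1],
    [[0, 0, 0], 0, 1],
    [[0, 0, 0], 0, 1],
    [[0, 0, 0], 0, 1],
    [[0, 0, 0], 0, 1]
  ]
}}

```text
time: 1.9
tcp_pos: [0.5116, -0.1364, 0.2186]
orientation: [-3.142, 0.0, 0.458]
force: [0.4, 0.1, 0.5]
finger_gap: 0.093
grip_force: 0.0
```

```bash
python3 - <<'E'
from h import *
s=get_state();print(s["tcp_pos"],s["orientation"],s["qvel"].round(3))
np.save("T1.npy",wristT())
p,d=camera("wrist");cv2.imwrite("pics/w1.png",p);np.save("w1.npy",d)
E
```

```text
[ 0.51157295 -0.13637463  0.2186089 ] [-3.14151322e+00  2.05436343e-04  4.57645406e-01] [ 0.     0.001 -0.003  0.001 -0.001  0.004]
```

View pics/w1.png

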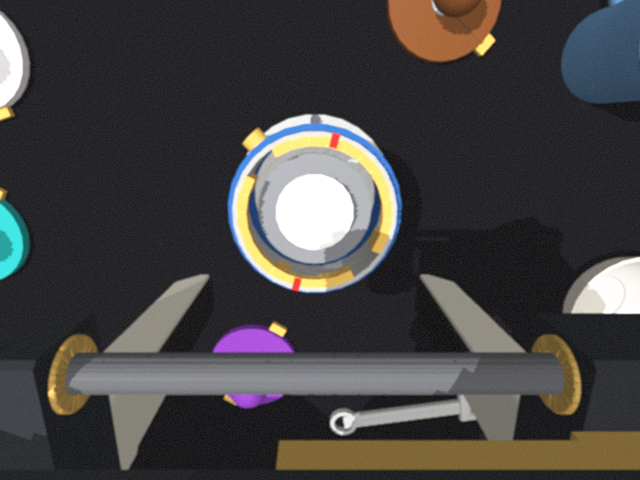

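The wrist view shows the collar centred near (315,208), red marks at (335,141) and (296,285), and gaps near (258,165) and (370,262). I'll fit it from the coloured pixels and their depth.

```bash
cat >> h.py <<'E'
def cloud(name,p,d,T):
    K=np.array(camera_model(name)["K"]);v,u=np.mgrid[:480,:640]
    P=np.stack([(u-K[0,2])/K[0,0]*d,-(v-K[1,2])/K[1,1]*d,-d,np.ones_like(d)],-1)@T.T
    return P[...,:3],cv2.cvtColor(p,cv2.COLOR_BGR2HSV)
def circ(X):
    s=np.linalg.lstsq(np.c_[2*X,np.ones(len(X))],(X**2).sum(1),rcond=None)[0]
    return s[:2],np.sqrt(s[2]+s[:2]@s[:2])
E
python3 - <<'E'
from h import *
p=cv2.imread("pics/w1.png");P,h=cloud("wrist",p,np.load("w1.npy"),np.load("T1.npy"))
near=(np.hypot(P[...,0]-.515,P[...,1]+.133)<.075)&(P[...,2]>.085)&(P[...,2]<.12)
H,S,V=h[...,0],h[...,1],h[...,2]
yel=near&(H>15)&(H<32)&(S>90)&(V>60)
red=near&((H<6)|(H>174))&(S>150)
Y=P[yel];print(len(Y),"z pct",np.percentile(Y[:,2],[5,25,50,75,95]))
Y=Y[Y[:,2]>np.median(Y[:,2])-.003]
blu=near&(H>100)&(H<125)&(S>120)
for nm,X in(("blue",P[blu]),("allrim",np.r_[Y,P[red]])):print(nm,len(X),circ(X[:,:2]),np.median(X[:,2]))
fol=(np.hypot(P[...,0]-.515,P[...,1]+.133)<.035)&(V>225)&(S<30)
F=P[fol];print("follower",cv2.minEnclosingCircle(F[:,:2].astype(np.float32)),F.mean(0))
Rd=P[red]
import numpy as np
a=Rd[Rd[:,0]>.515].mean(0);b=Rd[Rd[:,0]<.515].mean(0);c=(a+b)/2
print("marks",a,b,c,"yaw",np.degrees(np.arctan2(*(a-b)[1::-1])),"r",np.linalg.norm(a-b)/2)
for r0,r1 in((.0515,.054),(.053,.057)):
    r=np.hypot(*(Y[:,:2]-c[:2]).T);t=np.degrees(np.arctan2(*(Y[:,:2]-c[:2]).T[::-1]))[(r>r0)&(r<r1)]
    t=np.sort(np.r_[t,np.degrees(np.arctan2(*(Rd[:,:2]-c[:2]).T[::-1]))]);g=np.diff(t);i=np.argsort(g)[-4:];print([(t[k].round(1),t[k+1].round(1)) for k in i])
E
```

```text
4038 z pct [0.09129842 0.09698601 0.09769352 0.0982375  0.09892911]
blue 1614 (array([ 0.51852081, -0.13392132]), np.float64(0.06551257897208233)) 0.08720446132537663
allrim 3698 (array([ 0.51996699, -0.13318064]), np.float64(0.05443707576781022)) 0.09782876761550063
follower ((0.5179575085639954, -0.13356074690818787), 0.03175400197505951) [ 0.52027149 -0.13245746  0.08759784]
marks [ 0.57516781 -0.12139291  0.09872388] [ 0.46418347 -0.14470187  0.09875477] [ 0.51967564 -0.13304739  0.09873933] yaw 11.860890431768993 r 0.05670280342860678
[(np.float64(-171.2), np.float64(-170.3)), (np.float64(-166.1), np.float64(-165.0)), (np.float64(-120.6), np.float64(-94.9)), (np.float64(58.5), np.float64(84.7))]
[(np.float64(-171.1), np.float64(-170.3)), (np.float64(-166.1), np.float64(-164.9)), (np.float64(-120.6), np.float64(-94.8)), (np.float64(58.6), np.float64(84.7))]
```

Request:
{"method": "servo_tool", "body": {
  "increments": [
    [[0.39, -0.93, 0], 0, 1],
    [[0.39, -0.93, 0], 0, 1],
    [[0.39, -0.93, 0], 0, 1],
    [[0.39, -0.93, 0], 0, 1],
    [[0.39, -0.93, 0], 0, 1],
    [[0.39, -0.93, 0], 0, 1],
    [[0.39, -0.93, 0], 0, 1],
    [[0.39, -0.93, 0], 0, 1],
    [[0.39, -0.93, 0], 0, 1],
    [[0.39, -0.93, 0], 0, 1],
    [[0.39, -0.93, 0], 0, 1],
    [[0, 0, 0], 0, 1]
  ]
}}

```text
time: 3.15
tcp_pos: [0.4912, 0.1985, 0.2187]
orientation: [-3.141, -0.0, 0.461]
force: [0.5, -0.3, -0.5]
finger_gap: 0.0929
grip_force: 0.0
```

Request:
{"method": "servo_tool", "body": {
  "increments": [
    [[0, 0, 0.5], 0, 1],
    [[0, 0, 0.5], 0, 1],
    [[0, 0, 0], 0, 1],
    [[0, 0, 0], 0, 1],
    [[0, 0, 0], 0, 1]
  ]
}}

```text
time: 3.65
tcp_pos: [0.492, 0.1962, 0.1895]
orientation: [3.141, -0.001, 0.458]
force: [0.2, -1.1, 0.1]
finger_gap: 0.0931
grip_force: 0.0
```

```bash
cat > lid.py <<'E'
from h import *
import sys
n=sys.argv[1];c0=np.array([float(sys.argv[2]),float(sys.argv[3])])
s=get_state();T=wristT();p,d=camera("wrist");cv2.imwrite(f"pics/{n}.png",p)
P,h=cloud("wrist",p,d,T);H,S,V=h[...,0],h[...,1],h[...,2]
rr=np.hypot(P[...,0]-c0[0],P[...,1]-c0[1]);red=((H<8)|(H>172))&(S>130)&(rr<.07)&(d>0)
B=P[red&(P[...,2]>.03)]
def fit(X):
    s=np.linalg.lstsq(np.c_[2*X,np.ones(len(X))],(X**2).sum(1),rcond=None)[0];return s[:3],np.sqrt(s[3]+s[:3]@s[:3])
ball,rad=fit(B);i=abs(np.linalg.norm(B-ball,axis=1)-rad)<.0015;print("ball",fit(B[i]),len(B))
Y=P[(rr<.075)&(H>15)&(H<32)&(S>90)&(V>60)&(P[...,2]<.03)&(P[...,2]>-.01)]
e=Y[:,:2]-ball[:2];k=e@np.array([.7,.7])>0;a=Y[k].mean(0);b=Y[~k].mean(0)
print("lugs",a,b,(a+b)/2,"yaw",np.degrees(np.arctan2(*(a-b)[1::-1])),len(Y))
L=P[red&(P[...,2]<.02)&(P[...,2]>0)];w=np.linalg.svd(L[:,:2]-L[:,:2].mean(0))[2][0] if len(L)<4000 else 0
print("line yaw",np.degrees(np.arctan2(w[1],w[0])),len(L))
W=P[(S<40)&(V>140)&(rr<.055)&(P[...,2]<.02)];print("white",cv2.minEnclosingCircle(W[:,:2].astype(np.float32)),np.median(W[:,2]))
print(s["tcp_pos"],s["orientation"])
E
python3 lid.py w2 0.494 0.193
```

```text
ball (array([0.49656726, 0.19634424, 0.04204239]), np.float64(0.01918350536155751)) 1681
lugs [0.5353229  0.23415284 0.00061204] [0.45577265 0.15746508 0.00108808] [0.49554777 0.19580896 0.00085006] yaw 43.95038480132761 154
line yaw -136.156246430385 145
white ((0.49422088265419006, 0.1958247721195221), 0.0509038008749485) 0.009168382894043925
[0.49201415 0.19615044 0.18946826] [ 3.14135867e+00 -1.12976405e-03  4.58215371e-01]
```

View pics/w2.png

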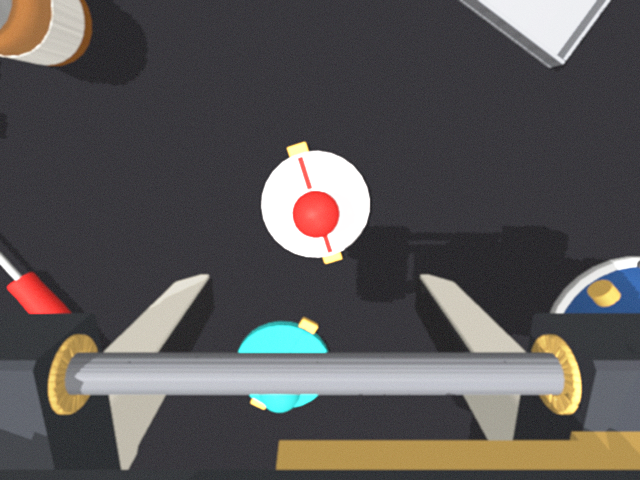

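```bash
python3 - <<'E'
from h import *
p=cv2.imread("pics/top0.png");P,h=cloud("top",p,np.load("top0.npy"),np.array(camera_model("top")["cam_to_world"]));H,S,V=h[...,0],h[...,1],h[...,2]
rr=np.hypot(P[...,0]-.495,P[...,1]-.195)
B=P[((H<8)|(H>172))&(S>130)&(rr<.05)&(P[...,2]>.035)]
s=np.linalg.lstsq(np.c_[2*B,np.ones(len(B))],(B**2).sum(1),rcond=None)[0];print(s[:3],np.sqrt(s[3]+s[:3]@s[:3]),len(B))
W=P[(S<60)&(V>120)&(rr<.06)&(P[...,2]<.02)];print(cv2.minEnclosingCircle(W[:,:2].astype(np.float32)))
r2=np.hypot(P[...,0]-.5195,P[...,1]+.133);n=(r2<.062)&(P[...,2]>.09)
R_=P[n&((H<8)|(H>172))&(S>130)];a=R_[R_[:,0]>.52].mean(0);b=R_[R_[:,0]<.52].mean(0);print("marks mid",(a+b)/2,np.degrees(np.arctan2(*(a-b)[1::-1])))
s=get_state();T=R.from_euler('xyz',s["orientation"]).as_matrix()
print("move tool units",T.T@(np.array([.4962,.1963,.0232])-s["tcp_pos"])/.03)
E
```

```text
[0.49313036 0.1963939  0.04791549] 0.015272475879556517 182
((0.4944435954093933, 0.19858233630657196), 0.05090558901429176)
marks mid [ 0.51680827 -0.13239643  0.0982248 ] 11.41243156489826
move tool units [0.1204264  0.06025318 5.5419381 ]
```

Request:
{"method": "servo_tool", "body": {
  "increments": [
    [[0.1, 0.04, 0.8], 0, 1],
    [[0, 0, 0.8], 0, 1],
    [[0, 0, 0.8], 0, 1],
    [[0, 0, 0.8], 0, 1],
    [[0, 0, 0.8], 0, 1],
    [[0, 0, 0.8], 0, 1],
    [[0, 0, 0.5], 0, 1],
    [[0, 0, 0.24], 0, 1],
    [[0, 0, 0], 0, 1],
    [[0, 0, 0], 0, 1],
    [[0, 0, 0], 0, 1]
  ],
  "newtons": 40
}}

```text
time: 4.8
tcp_pos: [0.4954, 0.1969, 0.0234]
orientation: [3.141, -0.002, 0.459]
force: [0.4, 0.4, -0.3]
finger_gap: 0.093
grip_force: 0.0
```

Request:
{"method": "servo_tool", "body": {
  "increments": [
    [[0, 0, 0], 0, -1],
    [[0, 0, 0], 0, -1],
    [[0, 0, 0], 0, -1],
    [[0, 0, 0], 0, -1],
    [[0, 0, 0], 0, -1],
    [[0, 0, 0], 0, -1],
    [[0, 0, 0], 0, -1],
    [[0, 0, 0], 0, -1],
    [[0, 0, 0], 0, -1],
    [[0, 0, 0], 0, -1]
  ],
  "newtons": 40
}}

```text
time: 5.8
tcp_pos: [0.4948, 0.1967, 0.0224]
orientation: [3.142, 0.0, 0.459]
force: [-0.1, 0.0, -0.5]
finger_gap: 0.0388
grip_force: 40.0
```

Request:
{"method": "servo_tool", "body": {
  "increments": [
    [[0, 0, -0.2], 0, -1],
    [[0, 0, -0.5], 0, -1],
    [[0, 0, -0.7], 0, -1],
    [[0, 0, -0.8], 0, -1],
    [[0, 0, -0.8], 0, -1],
    [[0, 0, -0.8], 0, -1],
    [[0, 0, -0.7], 0, -1],
    [[0, 0, -0.4], 0, -1],
    [[0, 0, -0.2], 0, -1],
    [[0, 0, 0], 0, -1]
  ]
}}

```text
time: 6.8
tcp_pos: [0.4947, 0.1968, 0.1756]
orientation: [3.142, -0.0, 0.459]
force: [0.0, 0.2, -3.5]
finger_gap: 0.0387
grip_force: 40.0
```

Request:
{"method": "servo_tool", "body": {
  "increments": [
    [[-0.05, 0.2, 0], -0.1, -1],
    [[-0.15, 0.45, 0], -0.2, -1],
    [[-0.25, 0.6, 0], -0.3, -1],
    [[-0.3, 0.7, 0], -0.5, -1],
    [[-0.35, 0.7, 0], -0.5, -1],
    [[-0.35, 0.7, 0], -0.5, -1],
    [[-0.35, 0.7, 0], -0.5, -1],
    [[-0.4, 0.7, 0], -0.5, -1],
    [[-0.4, 0.7, 0], -0.5, -1],
    [[-0.45, 0.7, 0], -0.5, -1],
    [[-0.5, 0.65, 0], -0.5, -1],
    [[-0.5, 0.65, 0], -0.5, -1]
  ]
}}

```text
time: 8.0
tcp_pos: [0.5342, -0.0569, 0.1743]
orientation: [-3.14, 0.001, 0.906]
force: [0.6, -0.6, -3.3]
finger_gap: 0.0385
grip_force: 40.0
```

```bash
cat > m.py <<'E'
from h import *
import sys
x,y,yaw=map(float,sys.argv[1:4])
s=get_state();T=R.from_euler('xyz',s["orientation"]).as_matrix()
print(s["time"],s["tcp_pos"],s["orientation"],s["force"].round(1),s["moment"].round(2))
print("units",(T.T@(np.array([x,y,s["tcp_pos"][2]])-s["tcp_pos"])/.03).round(2),"turn",-(yaw-np.degrees(s["orientation"][2]))/5)
E
python3 m.py .5185 -.1328 54.3
```

```text
8.0 [ 0.53420029 -0.05694989  0.17429036] [-3.13985349e+00  9.61746769e-04  9.05932795e-01] [ 0.6 -0.6 -3.3] [-0.05 -0.03  0.  ]
units [-2.31  1.15  0.  ] turn -0.4787748634428695
```

Request:
{"method": "servo_tool", "body": {
  "increments": [
    [[-0.5, 0.35, 0], -0.2, -1],
    [[-0.5, 0.25, 0], 0, -1],
    [[-0.4, 0.1, 0], 0, -1],
    [[-0.3, 0, 0], 0, -1],
    [[-0.1, 0, 0], 0, -1],
    [[0, 0, 0], 0, -1],
    [[0, 0, 0], 0, -1],
    [[0, 0, 0], 0, -1],
    [[0, 0, 0], 0, -1]
  ]
}}

```text
time: 8.9
tcp_pos: [0.5186, -0.1109, 0.1755]
orientation: [3.142, -0.0, 0.922]
force: [0.5, -0.4, -2.7]
finger_gap: 0.0384
grip_force: 40.0
```

```bash
python3 m.py .5185 -.1328 54.3
python3 - <<'E'
from h import *
T=wristT();p,d=camera("wrist");np.save("w3.npy",d);np.save("T3.npy",T)
q,e=camera("side");np.save("s3.npy",e);cv2.imwrite("pics/w3.png",p);cv2.imwrite("pics/s3.png",q)
c=cv2.resize(q[110:260,260:410],(480,480),interpolation=cv2.INTER_CUBIC)
cv2.imwrite("pics/v3.png",np.hstack([cv2.resize(p,(320,240)),np.zeros((240,0,3),np.uint8)]) if 0 else np.hstack([cv2.resize(p[60:360,200:440],(320,400)),cv2.resize(c,(400,400))]))
E
```

```text
8.9 [ 0.51862103 -0.11090171  0.17545525] [ 3.14154199e+00 -3.97630308e-05  9.21915660e-01] [ 0.5 -0.4 -2.7] [0.   0.   0.02]
units [-0.58  0.44 -0.  ] turn -0.29562471835524207
```

View pics/v3.png

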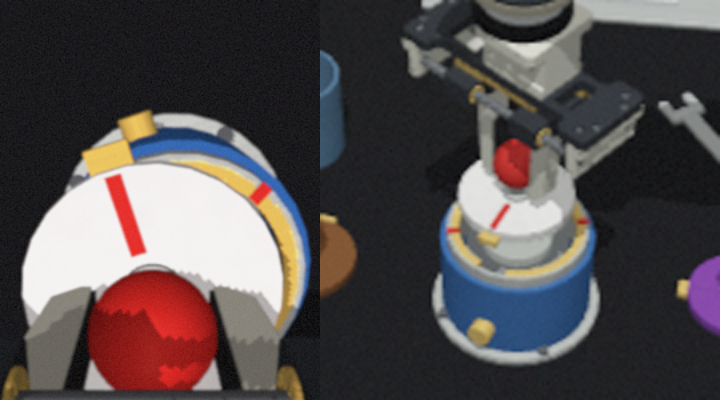

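The lid is held with the line visible. The left crop is the wrist view, with the lug at (108,157) and the gap still out of line. I'll measure the lid in the hand.

```bash
python3 - <<'E'
from h import *
s=get_state();p=cv2.imread("pics/w3.png");P,h=cloud("wrist",p,np.load("w3.npy"),np.load("T3.npy"));H,S,V=h[...,0],h[...,1],h[...,2]
t=s["tcp_pos"];rr=np.hypot(P[...,0]-t[0],P[...,1]-t[1]);red=((H<8)|(H>172))&(S>130)&(rr<.06)
B=P[red&(P[...,2]>.18)];q=np.linalg.lstsq(np.c_[2*B,np.ones(len(B))],(B**2).sum(1),rcond=None)[0];print("ball",q[:3],np.sqrt(q[3]+q[:3]@q[:3]),len(B))
W=P[(S<40)&(V>120)&(rr<.053)&(P[...,2]<.175)&(P[...,2]>.145)]
A=np.c_[W[:,:2]-t[:2],np.ones(len(W))];f=np.linalg.lstsq(A,W[:,2],rcond=None)[0];print("top plane slope",f[:2],"z",f[2],len(W))
L=P[red&(P[...,2]<.175)&(P[...,2]>.145)];m=L.mean(0);w=np.linalg.svd(L[:,:2]-m[:2])[2][0];print("line yaw",np.degrees(np.arctan2(w[1],w[0])),len(L),m, "radial",np.degrees(np.arctan2(*(m-q[:3])[1::-1])))
r=np.hypot(*(W[:,:2]-m[:2]).T)
print("tool",t,np.degrees(s["orientation"][2]))
# outer edge of the lid
hull=cv2.convexHull(W[:,:2].astype(np.float32))[:,0];e=hull[np.hypot(*(hull-t[:2]).T)>.042];print("edge circ",circ(e.astype(float)),len(e))
E
```

```text
ball [ 0.52883147 -0.09756682  0.22350388] 0.02318307587786028 7211
top plane slope [-0.00286984 -0.00511339] z 0.16233679894779143 14313
line yaw 70.67899766031051 679 [ 0.53027806 -0.08082299  0.16304311] radial 85.06215237519042
tool [ 0.5185916  -0.11104087  0.17542561] 52.8105465585061
edge circ (array([ 0.52033768, -0.10960141]), np.float64(0.047440885238990003)) 46
```

Request:
{"method": "servo_tool", "body": {
  "increments": [
    [[-0.2, 0.15, 0], -0.1, -1],
    [[-0.25, 0.2, 0.2], -0.16, -1],
    [[-0.16, 0.1, 0.4], 0, -1],
    [[0, 0, 0.4], 0, -1],
    [[0, 0, 0.3], 0, -1],
    [[0, 0, 0.2], 0, -1],
    [[0, 0, 0.1], 0, -1],
    [[0, 0, 0], 0, -1],
    [[0, 0, 0], 0, -1],
    [[0, 0, 0], 0, -1]
  ]
}}

```text
time: 10.0
tcp_pos: [0.5186, -0.134, 0.1278]
orientation: [3.141, -0.0, 0.944]
force: [1.1, -1.0, -2.9]
finger_gap: 0.0383
grip_force: 40.0
```

```bash
python3 m.py .5183 -.1337 54.1;python3 - <<'E'
from h import *
t=get_state()["tcp_pos"]
T=wristT();p,d=camera("wrist");q,e=camera("side")
P,h=cloud("wrist",p,d,T);H,S,V=h[...,0],h[...,1],h[...,2]
rr=np.hypot(P[...,0]-t[0],P[...,1]-t[1]);z=t[2]-.013
W=P[(S<40)&(V>120)&(rr<.053)&(abs(P[...,2]-z)<.008)]
hull=cv2.convexHull(W[:,:2].astype(np.float32))[:,0];ed=hull[np.hypot(*(hull-t[:2]).T)>.042];c,r=circ(ed.astype(float));print("lid",c,r)
red=((H<8)|(H>172))&(S>130)&(rr<.075)
L=P[red&(abs(P[...,2]-z)<.006)&(rr<.05)];m=L.mean(0);print("line",np.degrees(np.arctan2(*(m[:2]-c)[::-1])))
M=P[red&(rr>.05)];print("mark",M.mean(0),len(M))
c2=cv2.resize(q[150:250,285:385],(400,400),interpolation=cv2.INTER_CUBIC)
cv2.imwrite("pics/v4.png",np.hstack([cv2.resize(p[90:330,200:440],(400,400)),c2]))
E
```

```text
10.0 [ 0.51863928 -0.13401676  0.12784859] [ 3.14088185e+00 -2.34205762e-04  9.44104035e-01] [ 1.1 -1.  -2.9] [ 0.02 -0.04  0.03]
units [ 0.   -0.02 -0.  ] turn -0.0013646745582406084
lid [ 0.5202351  -0.13282452] 0.047342885097436935
line 72.11300286979304
mark [ 0.57494734 -0.12133242  0.09874994] 213
```

View pics/v4.png

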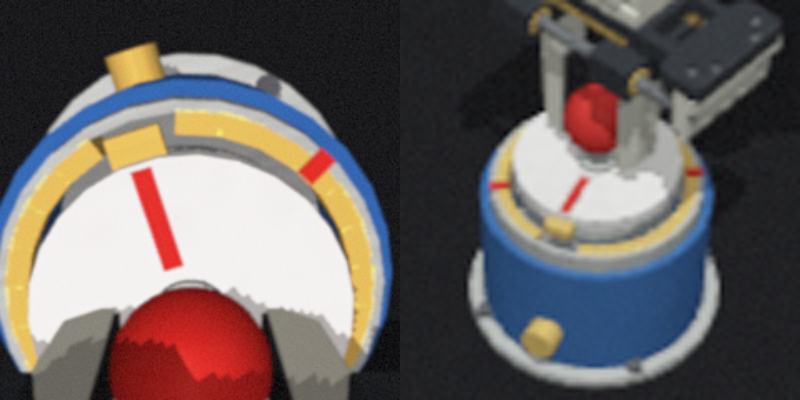

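Lug is over the gap in both views (left crop, lug (135,147) between brass edges at 100 and 175). Descending gently.

Request:
{"method": "servo_tool", "body": {
  "increments": [
    [[0, 0, 0.08], 0, -1],
    [[0, 0, 0.08], 0, -1],
    [[0, 0, 0.08], 0, -1],
    [[0, 0, 0.06], 0, -1],
    [[0, 0, 0], 0, -1],
    [[0, 0, 0], 0, -1]
  ]
}}

```text
time: 10.7
tcp_pos: [0.5184, -0.134, 0.1184]
orientation: [-3.142, -0.0, 0.944]
force: [1.0, -0.0, -2.5]
finger_gap: 0.0388
grip_force: 40.0
```

Request:
{"method": "servo_tool", "body": {
  "increments": [
    [[0, 0, 0.06], 0, -1],
    [[0, 0, 0.06], 0, -1],
    [[0, 0, 0.06], 0, -1],
    [[0, 0, 0], 0, -1],
    [[0, 0, 0], 0, -1]
  ]
}}

```text
time: 11.2
tcp_pos: [0.5184, -0.134, 0.113]
orientation: [-3.142, 0.0, 0.944]
force: [0.5, 0.0, -3.0]
finger_gap: 0.0386
grip_force: 40.0
```

Request:
{"method": "servo_tool", "body": {
  "increments": [
    [[0, 0, 0.05], 0, -1],
    [[0, 0, 0.05], 0, -1],
    [[0, 0, 0], 0, -1],
    [[0, 0, 0], 0, -1]
  ]
}}

```text
time: 11.6
tcp_pos: [0.5186, -0.134, 0.1103]
orientation: [3.141, -0.0, 0.944]
force: [-2.0, 1.7, 3.3]
finger_gap: 0.0386
grip_force: 40.0
```

Request:
{"method": "servo_tool", "body": {
  "increments": [
    [[0, 0, 0.05], 0, -1],
    [[0, 0, 0.05], 0, -1],
    [[0, 0, 0], 0, -1],
    [[0, 0, 0], 0, -1]
  ]
}}

```text
time: 12.0
tcp_pos: [0.5186, -0.1341, 0.1073]
orientation: [3.141, -0.0, 0.944]
force: [-2.0, 1.0, 5.4]
finger_gap: 0.0387
grip_force: 40.0
```

Request:
{"method": "servo_tool", "body": {
  "increments": [
    [[0, 0, 0.06], 0, -1],
    [[0, 0, 0.06], 0, -1],
    [[0, 0, 0.05], 0, -1],
    [[0, 0, 0], 0, -1],
    [[0, 0, 0], 0, -1],
    [[0, 0, 0], 0, -1]
  ]
}}

```text
time: 12.6
tcp_pos: [0.5186, -0.134, 0.1024]
orientation: [3.141, -0.0, 0.944]
force: [-2.9, 0.7, 8.1]
finger_gap: 0.0385
grip_force: 40.0
```

```bash
python3 - <<'E'
from h import *
for i in range(3):
    s=get_state();print(s["tcp_pos"],s["force"].round(2),s["moment"].round(2))
    camera("wrist")
E
```

```text
[ 0.51857716 -0.13404881  0.10235414] [-2.9   0.72  8.08] [ 0.12  0.38 -0.01]
[ 0.5185701  -0.13406535  0.10235857] [-3.54  0.44  7.27] [0.18 0.42 0.06]
[ 0.51860515 -0.13407623  0.10238839] [-2.53  0.96  7.2 ] [ 0.21  0.46 -0.  ]
```

Request:
{"method": "servo_tool", "body": {
  "increments": [
    [[-0.01, -0.015, 0.025], 0, -1],
    [[0, 0, 0], 0, -1],
    [[0, 0, 0], 0.3, -1],
    [[0, 0, 0], 0.5, -1],
    [[0, 0, 0], 0.5, -1],
    [[0, 0, 0], 0.5, -1],
    [[0, 0, 0], 0.5, -1],
    [[0, 0, 0], 0, -1]
  ]
}}

```text
time: 13.55
tcp_pos: [0.5186, -0.1343, 0.1019]
orientation: [3.14, -0.001, 0.742]
force: [-0.2, -0.3, 7.5]
finger_gap: 0.0383
grip_force: 40.0
```

```bash
cat > t.py <<'E'
from h import *
s=get_state();print(s["tcp_pos"],s["force"].round(2),s["moment"].round(2),"yaw",np.degrees(s["orientation"][2]))
t=s["tcp_pos"];T=wristT();p,d=camera("wrist");cv2.imwrite("pics/last.png",p)
P,h=cloud("wrist",p,d,T);H,S,V=h[...,0],h[...,1],h[...,2]
rr=np.hypot(P[...,0]-t[0],P[...,1]-t[1]);W=P[(S<40)&(V>120)&(rr<.046)&(rr>.02)&(P[...,2]<t[2]-.005)&(P[...,2]>t[2]-.02)]
f=np.linalg.lstsq(np.c_[W[:,:2]-t[:2],np.ones(len(W))],W[:,2],rcond=None)[0]
red=((H<8)|(H>172))&(S>130)
L=P[red&(rr>.02)&(rr<.048)&(P[...,2]<f[2]+.004)];m=L.mean(0);c=np.array([.5200,-.1330])
M=P[red&(rr>.05)&(rr<.075)];print("top z",f[2],"slope",f[:2],"line",np.degrees(np.arctan2(*(m[:2]-c)[::-1])),"mark",np.degrees(np.arctan2(*(M.mean(0)[:2]-c)[::-1])),len(L),len(M))
E
python3 t.py
```

```text
[ 0.51859025 -0.13426184  0.10186583] [-0.24 -0.27  7.5 ] [0.02 0.09 0.02] yaw 42.5065328215258
top z 0.08870503782400718 slope [ 0.00101361 -0.00058421] line 59.7291100963766 mark 15.364960589285799 599 318
```

Request:
{"method": "servo_tool", "body": {
  "increments": [
    [[0, 0, 0], 0.4, -1],
    [[0, 0, 0], 0.7, -1],
    [[0, 0, 0], 0.7, -1],
    [[0, 0, 0], 0.7, -1],
    [[0, 0, 0], 0.7, -1],
    [[0, 0, 0], 0.7, -1],
    [[0, 0, 0], 0.7, -1],
    [[0, 0, 0], 0.7, -1],
    [[0, 0, 0], 0.7, -1],
    [[0, 0, 0], 0.7, -1],
    [[0, 0, 0], 0.5, -1],
    [[0, 0, 0], 0, -1]
  ]
}}

```text
time: 14.8
tcp_pos: [0.5186, -0.1343, 0.1019]
orientation: [3.141, -0.002, 0.114]
force: [-0.1, -0.1, 7.7]
finger_gap: 0.0385
grip_force: 40.0
```

```bash
python3 t.py
```

```text
[ 0.51864183 -0.13427758  0.10191127] [-0.09 -0.11  7.67] [0.06 0.07 0.04] yaw 6.50920994700123
top z 0.08874354335692126 slope [ 0.00045589 -0.00103645] line 21.552188977468962 mark 11.827746969151798 610 362
```

Request:
{"method": "servo_tool", "body": {
  "increments": [
    [[0, 0, 0], 0.4, -1],
    [[0, 0, 0], 0.5, -1],
    [[0, 0, 0], 0.5, -1],
    [[0, 0, 0], 0.4, -1],
    [[0, 0, 0], 0, -1]
  ]
}}

```text
time: 15.35
tcp_pos: [0.5187, -0.1343, 0.1019]
orientation: [3.141, -0.002, -0.043]
force: [-0.2, 0.9, 7.3]
finger_gap: 0.0387
grip_force: 40.0
```

```bash
python3 t.py
```

```text
[ 0.51865011 -0.13427544  0.10189008] [-0.19  0.87  7.26] [0.09 0.06 0.06] yaw -2.472224527315778
top z 0.08870153958680244 slope [-0.00018068 -0.00080089] line 12.198303749114094 mark 11.79772888879519 618 327
```

Request:
{"method": "servo_tool", "body": {
  "increments": [
    [[0, 0, 0], 0.2, -1],
    [[0, 0, 0], 0.2, -1],
    [[0, 0, 0], 0.2, -1],
    [[0, 0, 0], 0, -1]
  ]
}}

```text
time: 15.8
tcp_pos: [0.5185, -0.1337, 0.1018]
orientation: [-3.141, -0.002, -0.094]
force: [1.1, 4.7, 8.5]
finger_gap: 0.0386
grip_force: 40.0
```

```bash
python3 t.py
```

```text
[ 0.5185295  -0.13365699  0.1018153 ] [1.06 4.67 8.48] [ 0.88 -0.01  0.64] yaw -5.384826254867256
top z 0.08863797800510387 slope [0.00036172 0.00101889] line 11.068276091462321 mark 11.88578198651148 629 313
```

Stop felt (0.64 N m). I'll relax the torque slightly, let it rise about 4.5 mm, then check.

Request:
{"method": "servo_tool", "body": {
  "increments": [
    [[0, 0, 0], -0.4, -1],
    [[0, 0, -0.05], 0, -1],
    [[0, 0, -0.05], 0, -1],
    [[0, 0, -0.05], 0, -1],
    [[0, 0, 0], 0, -1],
    [[0, 0, 0], 0, -1]
  ]
}}

```text
time: 16.45
tcp_pos: [0.5184, -0.1339, 0.1061]
orientation: [-3.142, -0.001, -0.06]
force: [2.4, 3.9, 5.9]
finger_gap: 0.0383
grip_force: 40.0
```

```bash
python3 t.py
```

```text
[ 0.51842407 -0.13393275  0.10605814] [2.41 3.91 5.9 ] [ 0.78 -0.44  0.03] yaw -3.423438205364876
top z 0.09287985326140252 slope [0.00149011 0.00043866] line 11.87572762710077 mark 11.847250292848239 621 266
```

Request:
{"method": "servo_tool", "body": {
  "increments": [
    [[0, 0, 0], 0, 0.2],
    [[0, 0, 0], 0, 0.2],
    [[0, 0, 0], 0, 0.2],
    [[0, 0, 0], 0, 1],
    [[0, 0, 0], 0, 1],
    [[0, 0, 0], 0, 1],
    [[0, 0, 0], 0, 1]
  ]
}}

```text
time: 17.2
tcp_pos: [0.5178, -0.134, 0.1057]
orientation: [-3.142, 0.0, -0.06]
force: [0.3, -0.1, 0.2]
finger_gap: 0.0833
grip_force: 0.0
```

Request:
{"method": "servo_tool", "body": {
  "increments": [
    [[0, 0, -0.3], 0, 1],
    [[0, 0, -0.6], 0, 1],
    [[0, 0, -0.8], 0, 1],
    [[0, 0, -0.8], 0, 1],
    [[0, 0, -0.6], 0, 1],
    [[0, 0, -0.3], 0, 1],
    [[0, 0, 0], 0, 1],
    [[0, 0, 0], 0, 1],
    [[0, 0, 0], 0, 1]
  ]
}}

```text
time: 18.1
tcp_pos: [0.5174, -0.1339, 0.2067]
orientation: [-3.141, 0.002, -0.06]
force: [-0.4, 0.3, -0.0]
finger_gap: 0.0929
grip_force: 0.0
```

```bash
python3 - <<'E'
from h import *
s=get_state();T=wristT();p,d=camera("wrist");P,h=cloud("wrist",p,d,T);H,S,V=h[...,0],h[...,1],h[...,2]
c=np.array([.52,-.133]);rr=np.hypot(P[...,0]-c[0],P[...,1]-c[1])
W=P[(S<40)&(V>120)&(rr<.05)&(rr>.022)&(P[...,2]<.115)&(P[...,2]>.08)]
f=np.linalg.lstsq(np.c_[W[:,:2]-c,np.ones(len(W))],W[:,2],rcond=None)[0];print("top z,slope",f[2],f[:2])
red=((H<8)|(H>172))&(S>130)
for lo,hi in((.02,.047),(.05,.065)):
    L=P[red&(rr>lo)&(rr<hi)&(P[...,2]<.11)];a=L[L[:,0]>c[0]].mean(0);b=L[L[:,0]<c[0]].mean(0);print(np.degrees(np.arctan2(*(a-b)[1::-1])),(a+b)/2)
print(s["force"],s["finger_gap"])
q,_=camera("side")
cv2.imwrite("pics/v5.png",np.hstack([cv2.resize(p[60:360,165:465],(400,400)),cv2.resize(q[150:250,285:385],(400,400),interpolation=cv2.INTER_CUBIC)]))
E
```

```text
top z,slope 0.09381671208244104 [-2.27440878e-03 -1.59940519e-05]
14.212828785268735 [ 0.51728912 -0.13508274  0.09460584]
11.925348406854644 [ 0.51969872 -0.1331931   0.09871989]
[-0.39388901  0.29654797 -0.00755388] 0.09286127242326402
```

View pics/v5.png

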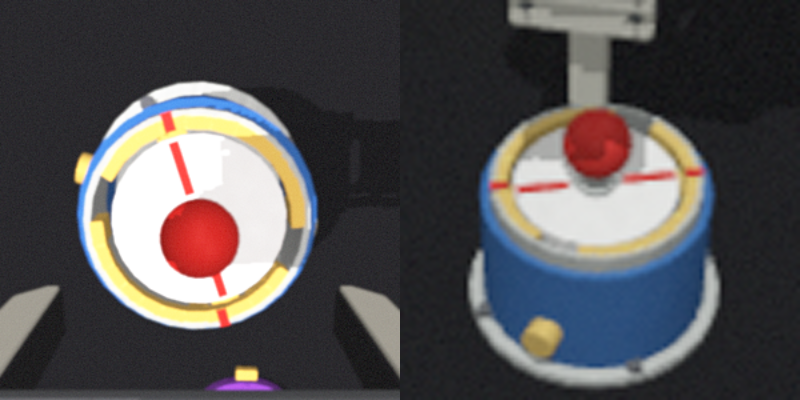

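The lid's lines meet the collar marks in both views. It is level, its underside is at 84 mm, and the sprung disc is about 4 mm down, so it is locked.

```bash
python3 -c "
from plant import *
print(sign_off())"
```

```text
the job is handed in; nothing more can be done
None
```

The white lid is locked on the blue housing and the job is handed in: it sits level with its red lines at the collar marks (within about 2°) and the sprung disc held about 4 mm down, but `sign_off` returned no verdict.

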